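Set the pantry dehumidifier to its blue mark and start it

ROBOT

A 7-joint arm with a two-finger parallel gripper is mounted at the origin on the work surface. World frame = base frame: x ahead of the robot, y to its left, z up, the work surface at z = 0. Lengths are in m, angles in rad, forces in N, time in s.
With the tool pointing down it reaches from about 0.4 to 0.85 m from the base axis. Payload 10.4 kg.
Tool frame: the origin (TCP) lies where the fingers leave the gripper's body, on its centre line; the fingertips stand 70 mm ahead of it and the grasp point (between the pads) lies r.grip_depth ahead of it (r.grip_depth is the distance from the TCP to the grasp point, in m); z points along the fingers, y is the direction in which the jaws open and shut (so a half turn about z gives the same grasp; the last joint's range is limited). The gripper opens to 87 mm and grips with 3 to 60 N. Pads are 19 mm wide; open, the fingers measure 117 mm over their backs; the gripper's body (75 mm by 190 mm) begins 51 mm behind the grasp point.
Start: joints at [-0.023, 0.332, -0.065, 1.46, 0.022, 1.35, -0.088], TCP at [0.625, 0, 0.292] pointing down, gripper open.
Joint ranges: [-2.6, 2.6], [-0.5, 2.12], [-1.47, 1.34], [0.16, 2.42], [-1.27, 4.41], [0.06, 2.06], [-2.6, 2.6]. Speed limits (rad/s): [2.22, 2.22, 2.79, 2.79, 3.14, 3.14, 3.14].

INTERFACE

Orientations are given as a unit quaternion [x, y, z, w].
In Python, from bench import monitor, viewer, workorder, nets, r gives the robot as it stands.
- The arm moves only by the tool drive_tool, never from a script. Its argument "plan" is a list of rows, each an object of numbers: "rx", "ry", "rz": the turn, a rotation vector about the tool's x, y, z in units of 360 degrees (1.0 is 360 degrees); "x", "y", "z": the shift along the tool's x, y, z in units of 1000 mm (1.0 is 1000 mm); "fingers": the opening, from 0 (shut) to 1 (fully open). In form: [{"rx": .., "ry": .., "rz": .., "x": .., "y": .., "z": .., "fingers": ..}, ...]. A call has 1 to 12 rows; each row is the pose to reach, as a shift and turn from the pose commanded when the call began, along the tool's axes at that moment, turning the shorter way round; what a row does not reach only later rows make up. A row lasts 1/8 s, in which the tool goes at most 62.5 mm and 10.7 degrees, less where a joint would pass 70% of its speed; a pose out of reach is approached as far as the arm can. A call with a number of a shift or a turn outside -1 to 1 is refused whole. A call with a gripper value outside its range is refused whole. The fingers move at their own pace and stop on an object; "squeeze" is the grip in N (left out, the last holds). Time passes only in rows, so rows that repeat a pose let the fingers close. It gives the time, the measured TCP pose, the force and the opening at its end, in the units of the state.
- monitor.read_state(): the state, without advancing time (a new reading comes with each control period).
- viewer.camera(name): name is "scene" or "side" or "wrist"; returns a dict with "color" (480x640x3 uint8, red, green, blue), "depth" (480x640 float32, m along the optical axis (not along the pixel's ray), 0 where there is no reading), "camera_matrix" (3x3 intrinsics, pixels), "D" ([k1, k2, p1, p2, k3] as OpenCV has them; the pictures are not rectified), "xyz" and "rotation" of the camera in the world. Camera axes: x right, y down, z forward; pixel columns grow to the right and rows downward; lengths in m; the calibration is good to about 2 mm. A picture is of the moment at which its call begins.
- workorder.close_job(): hands the job in, once; it reports no verdict.
Trained networks look in the newest picture that a camera, given by its name, has taken for a name from the list of things; names that differ only in an ending like _2 or _b are one class to them, and where a whole thing is asked for, a point or a joint stands for the part that bears it (a point fixed in the world has none). Each returns a list of dicts, best first, with "confidence" (0 to 1); they miss things now and then, are a little off and sometimes report something else, mostly with a low value. They report only what shows in the picture. A call takes as long as a camera call.
- nets.find_in(label, camera): "centre" ([x, y, z] in m, in world coordinates, good to about 4 mm: the middle of the surface that is visible of it).
- nets.regions_of(label, camera): "region" (480x640 bool, what is visible of it).
The state is a dict: "time": time; "joint_positions": joint angles; "joint_vel": joint speeds; "joint_torque": joint torques, N m; "ee_pos": TCP position; "eef_rot": TCP orientation; "ft_force": force on the tool from outside, world axes, zero at the start; "torque": the same for the moment, N m; "width": finger opening in m.
Only numpy, scipy, OpenCV 4.12 (cv2) and the standard library are available. Lean on these libraries where they do the work, as an engineer would, in place of code of your own. Each camera call takes 0.05 s, during which the arm holds its last target.

TASK

Lay a fingertip on the knurled dial of the white dehumidifier and turn it clockwise, click by click, until its white pointer has clicked in at the blue mark (one or two clicks on). Then press the green start button fully down and let it go. It is all done by touch: leave the cans, jar, funnel, lemon squeezer and bin as they stand.

Things in the scene. Friction and masses are not known exactly. Their poses are not given: they have to be found in the camera images.
- dryer: Dehumidifier: white plastic housing, fixed to the shelf, 170 mm (its x) by 260 mm (its y) by 75 mm high, turned about the vertical by up to 0.5 rad either way. Origin: centre of its underside, z up. On its top: grey dial (black rubber top) centred at x 0, y +45 mm, and green start button at x 0, y -85 mm.
- dial_top (a point): Centre of the dial's flat rubbered top, 103 mm above the shelf. Disc, vertical axis, knurled rim, 91 mm across (too wide to pinch), 22 mm thick, 6 mm above the housing. Sprung: pressed, it sinks up to 5 mm (1.8 N to start, 4.2 N at 2 mm, 5.4 N at 3 mm, 7.8 N at 5 mm), then is hard. A shut fingertip pressed 3 mm in, 33 mm from the axis, and moved in an arc takes it along by friction.
- pointer_tip (a point): Outer end of the painted white pointer on the dial's top, 42.5 mm from the axis. It points at the dot that is set. The dots (12 mm, on the housing's top, 61 mm from the dial's axis) lie at these angles from the housing's +x axis, counter-clockwise from above positive: white (off) +60 deg, yellow +20, blue -20, red -60.
- dial (a joint): Angle of the dial in rad, growing clockwise seen from above. Detents: 0 white, 0.698 yellow, 1.396 blue, 2.094 red; stops at -0.15 and 2.25. Starts at white or yellow (may still be snapping in during the first half second). A detent needs about 0.03 N m to leave, its hump lies midway between marks, and a dial let go is pulled to the nearest mark.
- start (a joint): Travel of the green start button in m: 0 up, 0.006 fully down; springs back. Counts as pressed from 0.0045. Fully down takes 4 N, then it is hard.
- start_top (a point): Centre of the button's top face (green, 24 mm diameter, in a 40 mm grey ring), 93 mm above the shelf; it is pressed straight down. The ring's top is 87 mm above the shelf.
- corn: Closed can of corn, yellow label, 74 mm diameter, 110 mm high, upright; origin: centre of its underside. Leave alone.
- tomatoes: Closed can, red label, 74 mm diameter, 110 mm high, upright; origin: centre of its underside. Leave alone.
- jar: Short glass canning jar with snap lid, 86 mm diameter, 84 mm high; origin: centre of its underside. Leave alone.
- funnel: White plastic funnel standing on its mouth, 110 mm diameter, 112 mm high; origin: centre of its underside. Leave alone.
- squeezer: Stainless lemon squeezer lying down: bowl 72 mm wide, 50 mm high, handles to its -x, 225 mm long; origin: under the bowl's centre. Leave alone.
- bin_front (a joint): Tilt-out front of the wooden bin at the shelf's left side (about 0.5 m to the robot's left): tilt in rad, 0 shut. Leave alone.

How it is judged:
By the outcome, as a careful person would: the job done as asked, in the order asked, and still so for the second after the job is handed in, with the robot touching nothing.
It also fails if it takes over 42 s, if anything falls off the work surface, if the arm or the gripper's body presses on something with over 40 N, if the wrist force passes 120 N, or if a joint passes its speed limit or range.

## Working session

There is one attempt and no reset: what is moved stays moved. The work goes in short steps, Python scripts to look and compute and a tool call to move; the robot and the scene stay as the last step left them, time stands still between calls to the robot, and variables do not carry over. Pictures are saved under pics/ and viewed, and the job is handed in when it is done.

Besides the shell and the picture viewer there is one more tool, called after "Emit:" as name([rows], argument=value, ...), one row to a line, values as JSON. drive_tool: Moves the arm, as the interface text tells. Its arguments: {"type":"object","properties":{"plan":{"type":"array","items":{"type":"object","properties":{"rx":{"type":"number","minimum":-1,"maximum":1},"ry":{"type":"number","minimum":-1,"maximum":1},"rz":{"type":"number","minimum":-1,"maximum":1},"x":{"type":"number","minimum":-1,"maximum":1},"y":{"type":"number","minimum":-1,"maximum":1},"z":{"type":"number","minimum":-1,"maximum":1},"fingers":{"type":"number"}}}},"squeeze":{"type":"number"}},"required":["plan"]}

```bash
mkdir -p pics; cat > h.py <<'E'
import numpy as np,cv2
from bench import monitor,viewer,workorder,nets,r
def cam(n,f=None):
    c=viewer.camera(n)
    if f: cv2.imwrite('pics/'+f,c['color'][:,:,::-1])
    return c
def ray(c,u,v):
    p=cv2.undistortPoints(np.array([[[u,v]]],float),np.array(c['camera_matrix']),np.array(c['D']))[0,0]
    return p
def atz(c,u,v,z):
    p=ray(c,u,v);R=np.array(c['rotation']);
    if R.shape!=(3,3):
        from scipy.spatial.transform import Rotation as Q; R=Q.from_quat(R).as_matrix()
    d=R@np.array([p[0],p[1],1]);o=np.array(c['xyz']);return o+d*(z-o[2])/d[2]
E
python3 - <<'E'
from h import *
s=monitor.read_state();print(s['time'],s['ee_pos'],s['eef_rot'],s['ft_force'],s['width'],r.grip_depth)
for n in ['scene','side','wrist']:
    c=cam(n,n+'0.png');print(n,c['xyz'],np.shape(c['rotation']))
    for l in ['dryer','dial_top','pointer_tip','start_top']:
        for d in nets.find_in(l,n)[:2]: print(l,np.round(d['centre'],4),round(d['confidence'],2))
E
```

```text
0.0 [6.24728597e-01 1.19876835e-05 2.91453024e-01] [ 7.07096198e-01  7.07117014e-01 -5.23799732e-04 -4.70784539e-04] [-0.72850377  0.4614293  -0.49995917] 0.08733971583153252 0.051
scene [1.32540454 0.40991966 0.85683662] (4,)
dryer [ 0.6026 -0.0795  0.0822] 0.73
dial_top [ 0.5781 -0.054   0.1032] 0.88
pointer_tip [ 0.5792 -0.0503  0.1002] 0.66
side [ 0.04980107 -0.75440223  0.97323663] (4,)
dryer [ 0.5483 -0.14    0.0747] 0.79
dial_top [ 0.5636 -0.0721  0.1019] 0.85
pointer_tip [ 0.5585 -0.0728  0.1018] 0.79
start_top [ 0.565  -0.1965  0.0975] 0.39
wrist [0.62510241 0.0748545  0.38453752] (4,)
dryer [ 0.5749 -0.0305  0.0799] 0.85
dial_top [ 0.574  -0.0437  0.1033] 0.9
pointer_tip [ 0.5742 -0.0425  0.1033] 0.59
```

View pics/scene0.png

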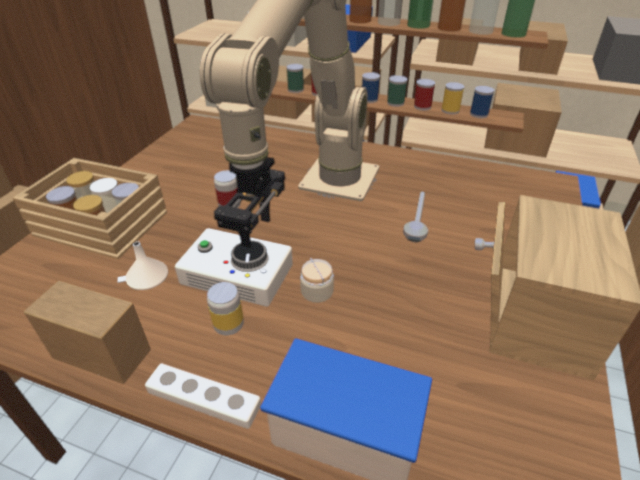

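View pics/side0.png

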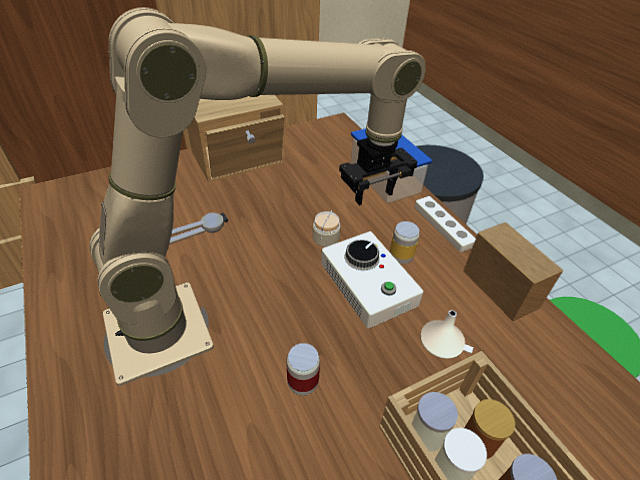

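View pics/wrist0.png

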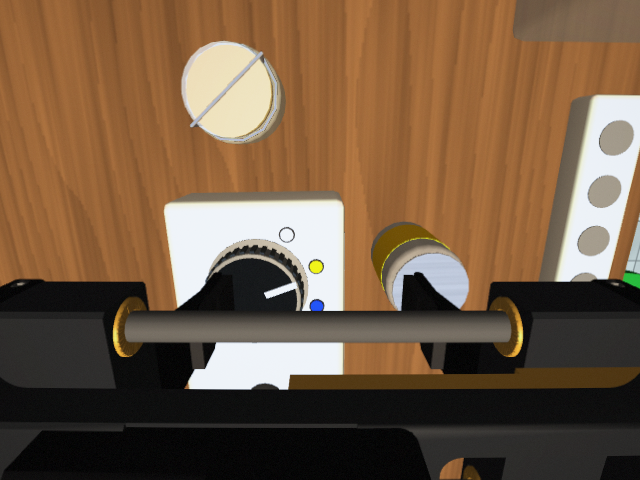

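The wrist picture shows the dial at about (255,300) with its pointer tip at (297,287), and the dots white (287,235), yellow (316,267) and blue (317,306). The side picture shows the green button at (388,288). I'll measure these next.

```bash
python3 - <<'E'
from h import *
w=cam('wrist');s=cam('side')
def cen(c,box,f):
    x0,y0,x1,y1=box;im=cv2.cvtColor(c['color'],cv2.COLOR_RGB2HSV)[y0:y1,x0:x1];m=f(im)
    v,u=np.nonzero(m);return u.mean()+x0,v.mean()+y0,len(u)
hue=lambda a,b,sm=120:(lambda i:(i[...,0]>=a)&(i[...,0]<=b)&(i[...,1]>sm)&(i[...,2]>60))
out={}
for n,c,box,f,z in [('yel w',w,(300,250,332,285),hue(22,35),.075),('blu w',w,(300,290,332,309+3),hue(105,130),.075),
  ('blu s',s,(372,245,392,264),hue(105,130),.075),('red s',s,(372,258,390,274),hue(0,8),.075),('grn s',s,(375,275,402,300),hue(45,85),.093),
  ('ptr w',w,(258,275,303,303),lambda i:(i[...,1]<60)&(i[...,2]>190),.103),('ptr s',s,(360,238,376,252),lambda i:(i[...,1]<60)&(i[...,2]>190),.103)]:
    u,v,k=cen(c,box,f);p=atz(c,u,v,z);out[n]=p[:2];print(n,round(u,1),round(v,1),k,np.round(p,4))
print('whi w',atz(w,287,235,.075))
for n,c in [('w',w),('s',s)]:
    for l in ['dial_top','start_top','corn','tomatoes','jar','funnel']:
        for d in nets.find_in(l,'wrist' if n=='w' else 'side')[:1]: print(n,l,np.round(d['centre'],4),round(d['confidence'],2))
# fit housing pose: yaw, origin
from scipy.optimize import least_squares
loc={'yel':61*np.array([np.cos(.349),np.sin(.349)])+[0,45],'blu':61*np.array([np.cos(.349),-np.sin(.349)])+[0,45],'red':61*np.array([.5,-.866])+[0,45],'grn':np.array([0,-85.])}
obs=[(k,out[k]) for k in out if k[:3] in loc and k!='blu w']+[('whi',atz(w,287,235,.075)[:2])]
loc['whi']=61*np.array([.5,.866])+[0,45]
T=lambda p,l:np.array([np.cos(p[2])*l[0]-np.sin(p[2])*l[1]+p[0],np.sin(p[2])*l[0]+np.cos(p[2])*l[1]+p[1]])
F=lambda p:np.concatenate([T(p,loc[k[:3]]/1000)-o for k,o in obs])
q=least_squares(F,[.57,-.1,0]);print(q.x,[k for k,_ in obs],np.round(F(q.x)*1000,1))
D=T(q.x,np.array([0,.045]));print('dial',D,'btn',T(q.x,np.array([0,-.085])))
E=[out['ptr w'],out['ptr s']]
for e in E: print('pointer deg rel housing',np.degrees(np.arctan2(*(e-D)[::-1])-q.x[2]),np.linalg.norm(e-D))
E
```

```text
yel w 315.5 266.2 142 [ 0.623 -0.041  0.075]
blu w 316.3 305.4 118 [ 0.6237 -0.0825  0.075 ]
blu s 382.8 254.9 12 [ 0.6243 -0.0809  0.075 ]
red s 381.0 266.0 11 [ 0.5967 -0.1142  0.075 ]
grn s 388.9 285.2 54 [ 0.5677 -0.1924  0.093 ]
ptr w 283.4 289.2 259 [ 0.5946 -0.0524  0.103 ]
ptr s 369.1 240.7 67 [ 0.6017 -0.0387  0.103 ]
whi w [ 0.596388   -0.00991758  0.075     ]
w dial_top [ 0.5734 -0.0425  0.1036] 0.87
w corn [ 0.7162 -0.0306  0.1021] 0.82
w jar [0.5547 0.1139 0.0823] 0.93
s dial_top [ 0.56   -0.0718  0.1016] 0.81
s start_top [ 0.5639 -0.1946  0.0962] 0.49
s corn [ 0.7062 -0.0662  0.0872] 0.8
s tomatoes [ 0.2685 -0.312   0.0992] 0.64
s jar [0.538  0.0893 0.0599] 0.93
s funnel [ 0.5686 -0.1917  0.0944] 0.73
[ 0.5667219  -0.107083    0.01174783] ['yel w', 'blu s', 'red s', 'grn s', 'whi'] [ 0.2  0.4 -0.5 -1.4  0.6 -0.3  0.   0.3 -0.3  1. ]
dial [ 0.56619326 -0.0620861 ] btn [ 0.56772045 -0.19207713]
pointer deg rel housing 18.219457361239517 0.030011540063360022
pointer deg rel housing 32.70948955058952 0.042471498379355814
```

Housing yaw is about 0.012 rad, with the dial at (0.566, -0.062), the button at (0.568, -0.192) and fit residuals within 1.4 mm. The pointer is at yellow, so one 40° click is needed. I'll approach the dial's -y side, 33 mm from the axis, with the fingers shut.

Emit:
drive_tool([
  {"x": -0.04, "y": -0.02, "z": 0.02, "rz": -0.02, "fingers": 0},
  {"x": -0.08, "y": -0.04, "z": 0.05, "rz": -0.045, "fingers": 0},
  {"x": -0.093, "y": -0.047, "z": 0.09, "rz": -0.0556, "fingers": 0},
  {"x": -0.093, "y": -0.047, "z": 0.1, "rz": -0.0556, "fingers": 0},
  {"x": -0.093, "y": -0.047, "z": 0.1, "rz": -0.0556, "fingers": 0},
  {"x": -0.093, "y": -0.047, "z": 0.1, "rz": -0.0556, "fingers": 0},
  {"x": -0.093, "y": -0.047, "z": 0.1, "rz": -0.0556, "fingers": 0},
  {"x": -0.093, "y": -0.047, "z": 0.1, "rz": -0.0556, "fingers": 0},
])

```text
validation failed for argument at $.pl...
```

```bash
python3 - <<'E'
from h import *
s=monitor.read_state();print({k:np.round(s[k],4) for k in ['time','ee_pos','eef_rot','ft_force','width']})
cam('wrist','w1.png');cam('side','s1.png')
E
```

```text
{'time': np.float64(1.45), 'ee_pos': array([ 0.625 , -0.    ,  0.2923]), 'eef_rot': array([0.7071, 0.7071, 0.    , 0.    ]), 'ft_force': array([-0.4719,  0.4187, -0.1618]), 'width': np.float64(0.0872)}
```

View pics/w1.png

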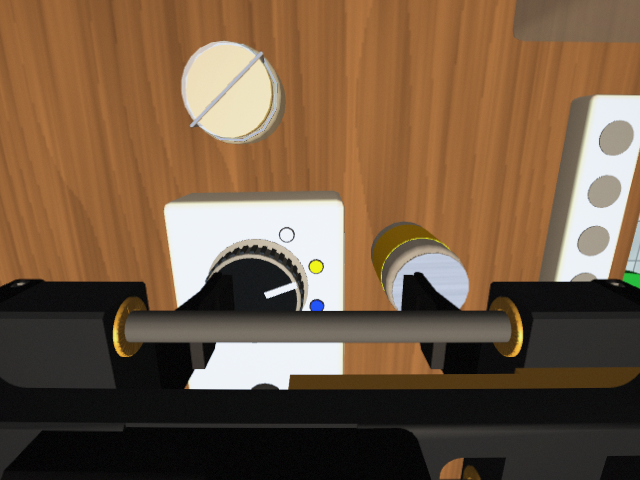

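View pics/s1.png

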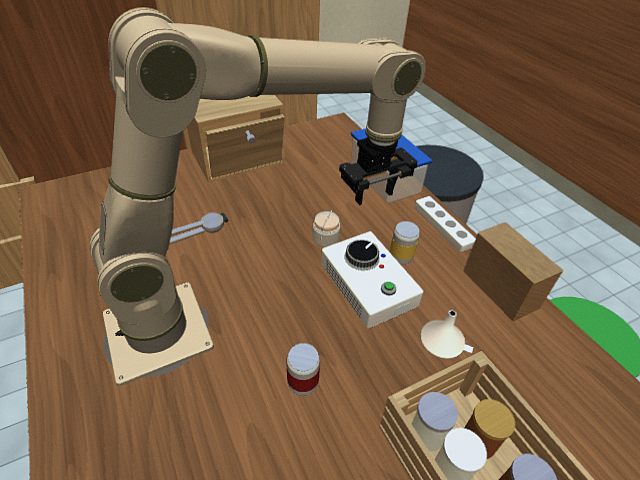

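The move was refused and nothing moved: the pictures are unchanged, with the pointer at yellow. I'll resend it with every key in each row.

Emit:
drive_tool([
  {"rx": 0, "ry": 0, "rz": -0.02, "x": -0.04, "y": -0.02, "z": 0.02, "fingers": 0},
  {"rx": 0, "ry": 0, "rz": -0.045, "x": -0.08, "y": -0.04, "z": 0.05, "fingers": 0},
  {"rx": 0, "ry": 0, "rz": -0.0556, "x": -0.093, "y": -0.047, "z": 0.09, "fingers": 0},
  {"rx": 0, "ry": 0, "rz": -0.0556, "x": -0.093, "y": -0.047, "z": 0.1, "fingers": 0},
  {"rx": 0, "ry": 0, "rz": -0.0556, "x": -0.093, "y": -0.047, "z": 0.1, "fingers": 0},
  {"rx": 0, "ry": 0, "rz": -0.0556, "x": -0.093, "y": -0.047, "z": 0.1, "fingers": 0},
  {"rx": 0, "ry": 0, "rz": -0.0556, "x": -0.093, "y": -0.047, "z": 0.1, "fingers": 0},
  {"rx": 0, "ry": 0, "rz": -0.0556, "x": -0.093, "y": -0.047, "z": 0.1, "fingers": 0},
], squeeze=10)

```text
time: 2.55
ee_pos: [0.5784, -0.0927, 0.1929]
eef_rot: [0.573, 0.819, 0.0, 0.0]
ft_force: [-0.3, -0.2, 0.8]
width: 0.015
```

Emit:
drive_tool([
  {"rx": 0, "ry": 0, "rz": 0, "x": 0, "y": 0, "z": 0.015, "fingers": 0},
  {"rx": 0, "ry": 0, "rz": 0, "x": 0, "y": 0, "z": 0.015, "fingers": 0},
  {"rx": 0, "ry": 0, "rz": 0, "x": 0, "y": 0, "z": 0.015, "fingers": 0},
])

```text
time: 2.92
ee_pos: [0.5779, -0.093, 0.177]
eef_rot: [0.574, 0.819, -0.0, -0.0]
ft_force: [-0.4, -0.1, 0.9]
width: 0.0002
```

```bash
python3 - <<'E'
from h import *
s=monitor.read_state();print({k:np.round(s[k],4) for k in ['time','ee_pos','eef_rot','ft_force','width']})
cam('wrist','w2.png');c=cam('side')
cv2.imwrite('pics/s2.png',cv2.resize(c['color'][180:340,280:480,::-1],(800,640))[:600])
E
```

```text
{'time': np.float64(2.925), 'ee_pos': array([ 0.5779, -0.093 ,  0.177 ]), 'eef_rot': array([ 5.735e-01,  8.192e-01, -1.000e-04, -3.000e-04]), 'ft_force': array([-0.4032, -0.0953,  0.9114]), 'width': np.float64(0.0002)}
```

View pics/w2.png

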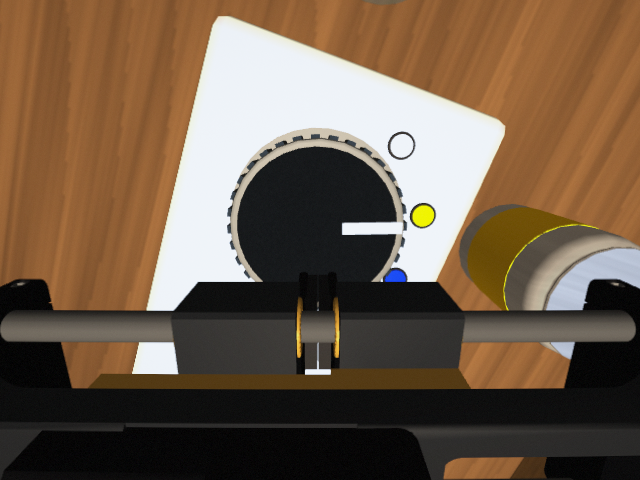

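View pics/s2.png

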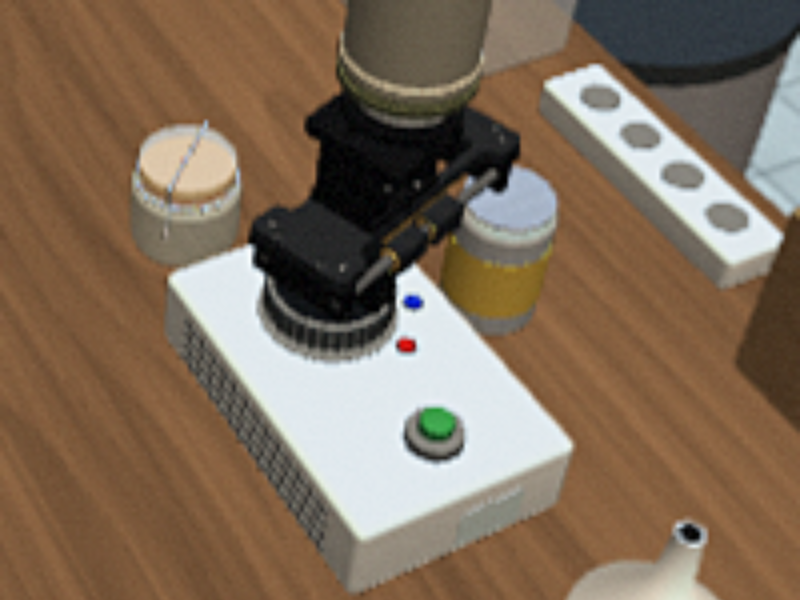

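The fingers are shut. The pointer is on yellow: it lies horizontal in the wrist view, which is rotated about 20°. Now I'll press down gently.

Emit:
drive_tool([
  {"rx": 0, "ry": 0, "rz": 0, "x": 0, "y": 0, "z": 0.004, "fingers": 0},
  {"rx": 0, "ry": 0, "rz": 0, "x": 0, "y": 0, "z": 0.0072, "fingers": 0},
  {"rx": 0, "ry": 0, "rz": 0, "x": 0, "y": 0, "z": 0.0072, "fingers": 0},
])

```text
time: 3.4
ee_pos: [0.5784, -0.0931, 0.1704]
eef_rot: [0.573, 0.819, 0.0, 0.0]
ft_force: [0.2, -0.1, 5.5]
width: 0.0002
```

Emit:
drive_tool([
  {"rx": 0, "ry": 0, "rz": 0.0167, "x": 0.0002, "y": -0.0034, "z": 0.0006, "fingers": 0},
  {"rx": 0, "ry": 0, "rz": 0.0333, "x": 0.0007, "y": -0.0069, "z": 0.0006, "fingers": 0},
  {"rx": 0, "ry": 0, "rz": 0.05, "x": 0.0016, "y": -0.0102, "z": 0.0006, "fingers": 0},
  {"rx": 0, "ry": 0, "rz": 0.0667, "x": 0.0029, "y": -0.0134, "z": 0.0006, "fingers": 0},
  {"rx": 0, "ry": 0, "rz": 0.0833, "x": 0.0044, "y": -0.0165, "z": 0.0006, "fingers": 0},
  {"rx": 0, "ry": 0, "rz": 0.1, "x": 0.0063, "y": -0.0194, "z": 0.0006, "fingers": 0},
  {"rx": 0, "ry": 0, "rz": 0.1167, "x": 0.0085, "y": -0.0221, "z": 0.0006, "fingers": 0},
  {"rx": 0, "ry": 0, "rz": 0.1167, "x": 0.0085, "y": -0.0221, "z": 0.0006, "fingers": 0},
])

```text
time: 4.4
ee_pos: [0.5546, -0.0931, 0.1701]
eef_rot: [0.83, 0.558, 0.0, 0.001]
ft_force: [0.6, -1.5, 4.9]
width: 0.0007
```

```bash
python3 - <<'E'
from h import *
cam('wrist','w3.png')
E
```

```text
(no output)
```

View pics/w3.png

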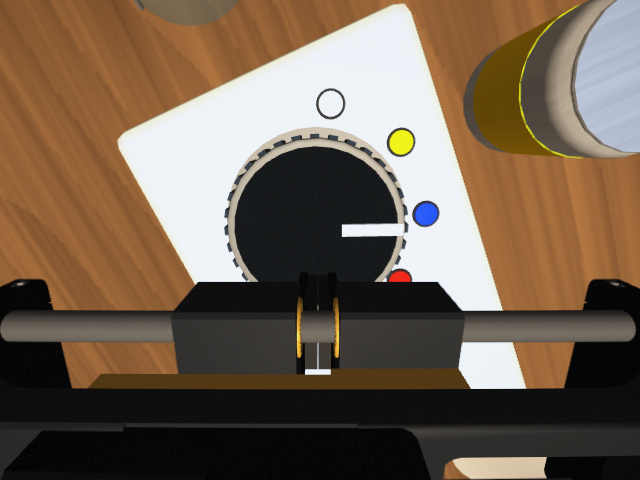

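The pointer followed to blue. It lies horizontal in a view rotated by -22°, with the blue dot at (426,213) just above its end, the same offset yellow had. I'll lift straight up and move over to the button.

Emit:
drive_tool([
  {"rx": 0, "ry": 0, "rz": 0, "x": 0, "y": 0, "z": -0.015, "fingers": 0},
  {"rx": 0, "ry": 0, "rz": 0, "x": 0, "y": 0, "z": -0.03, "fingers": 0},
  {"rx": 0, "ry": 0, "rz": -0.02, "x": -0.03, "y": 0.017, "z": -0.03, "fingers": 0},
  {"rx": 0, "ry": 0, "rz": -0.04, "x": -0.06, "y": 0.034, "z": -0.03, "fingers": 0},
  {"rx": 0, "ry": 0, "rz": -0.061, "x": -0.0867, "y": 0.0495, "z": -0.03, "fingers": 0},
  {"rx": 0, "ry": 0, "rz": -0.061, "x": -0.0867, "y": 0.0495, "z": -0.03, "fingers": 0},
  {"rx": 0, "ry": 0, "rz": -0.061, "x": -0.0867, "y": 0.0495, "z": -0.03, "fingers": 0},
])

```text
time: 5.32
ee_pos: [0.5679, -0.1906, 0.1999]
eef_rot: [0.708, 0.707, 0.0, -0.0]
ft_force: [0.4, 1.0, 0.7]
width: 0.0005
```

```bash
python3 - <<'E'
from h import *
s=monitor.read_state();print({k:np.round(s[k],4) for k in ['time','ee_pos','eef_rot','ft_force']})
c=cam('wrist','w4.png')
D=np.array([.5662,-.0621])
for d in nets.find_in('dial_top','wrist')[:1]: print(d)
im=cv2.cvtColor(c['color'],cv2.COLOR_RGB2HSV)
c2=cam('side');cv2.imwrite('pics/s4.png',cv2.resize(c2['color'][180:340,280:480,::-1],(800,640))[:600])
E
```

```text
{'time': np.float64(5.325), 'ee_pos': array([ 0.5679, -0.1906,  0.1999]), 'eef_rot': array([ 7.076e-01,  7.066e-01,  3.000e-04, -1.000e-04]), 'ft_force': array([0.428 , 0.9773, 0.7077])}
{'centre': [0.5642, -0.0708, 0.1041], 'confidence': 0.94}
```

View pics/w4.png

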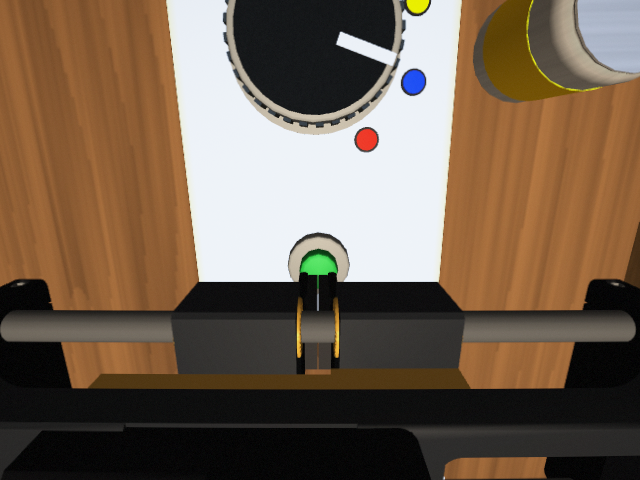

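View pics/s4.png

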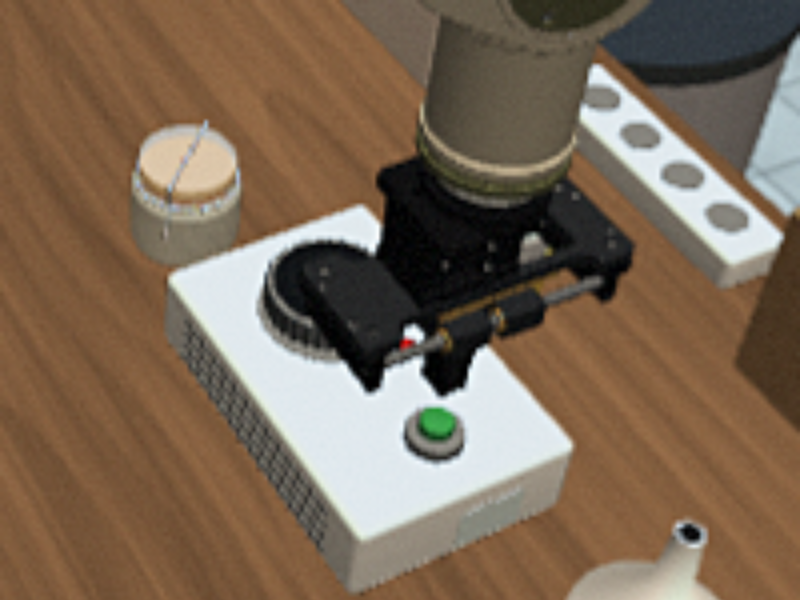

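The pointer stays at blue after release: its slope from (337,38) to (397,59) is about -19°, towards the blue dot, and it is off yellow. I'll check the button's centre from the ring in the wrist picture, then press.

```bash
python3 - <<'E'
from h import *
c=cam('wrist')
print(atz(c,319,263,.087))
a,b=atz(c,337,38,.103),atz(c,397,59,.103);d=b-a;print(np.degrees(np.arctan2(d[1],d[0]))-.7)
E
```

```text
[ 0.56891346 -0.18986188  0.087     ]
-17.968619648351833
```

Emit:
drive_tool([
  {"rx": 0, "ry": 0, "rz": 0, "x": -0.001, "y": 0, "z": 0.02, "fingers": 0},
  {"rx": 0, "ry": 0, "rz": 0, "x": -0.001, "y": 0, "z": 0.033, "fingers": 0},
  {"rx": 0, "ry": 0, "rz": 0, "x": -0.001, "y": 0, "z": 0.033, "fingers": 0},
])

```text
time: 5.9
ee_pos: [0.5674, -0.1919, 0.1657]
eef_rot: [0.707, 0.707, -0.0, -0.001]
ft_force: [-1.4, 0.3, 1.8]
width: 0.0008
```

Emit:
drive_tool([
  {"rx": 0, "ry": 0, "rz": 0, "x": 0, "y": 0, "z": 0.005, "fingers": 0},
  {"rx": 0, "ry": 0, "rz": 0, "x": 0, "y": 0, "z": 0.0085, "fingers": 0},
  {"rx": 0, "ry": 0, "rz": 0, "x": 0, "y": 0, "z": 0.0105, "fingers": 0},
  {"rx": 0, "ry": 0, "rz": 0, "x": 0, "y": 0, "z": 0.0105, "fingers": 0},
])

```text
time: 6.4
ee_pos: [0.5683, -0.1924, 0.1605]
eef_rot: [0.707, 0.707, 0.001, 0.001]
ft_force: [-16.1, 6.1, 38.3]
width: 0.0009
```

The force is 38 N with the tip at only about 90 mm, which is unexpected. I'll back off a little and look.

Emit:
drive_tool([
  {"rx": 0, "ry": 0, "rz": 0, "x": 0, "y": 0, "z": -0.004, "fingers": 0},
  {"rx": 0, "ry": 0, "rz": 0, "x": 0, "y": 0, "z": -0.004, "fingers": 0},
])

```text
time: 6.65
ee_pos: [0.5683, -0.1924, 0.1611]
eef_rot: [0.707, 0.707, 0.001, 0.001]
ft_force: [-0.6, 1.3, 9.7]
width: 0.0006
```

```bash
python3 - <<'E'
from h import *
s=monitor.read_state();print({k:np.round(s[k],4) for k in ['time','ee_pos','eef_rot','ft_force','torque','joint_torque','joint_positions']})
cam('wrist','w5.png')
cam('scene','c5.png')
c2=cam('side','s5f.png');cv2.imwrite('pics/s5.png',cv2.resize(c2['color'][180:340,280:480,::-1],(800,640))[:600])
E
```

```text
{'time': np.float64(6.65), 'ee_pos': array([ 0.5683, -0.1924,  0.1611]), 'eef_rot': array([7.073e-01, 7.069e-01, 6.000e-04, 8.000e-04]), 'ft_force': array([-0.5527,  1.2762,  9.7213]), 'torque': array([ 0.2343,  0.3295, -0.022 ]), 'joint_torque': array([ 5.19700e-01, -5.89144e+01,  2.05000e+00, -3.34950e+01,
        2.16400e-01, -1.00700e-01,  2.00000e-04]), 'joint_positions': array([ 0.2166,  0.3783,  0.0416,  1.6864, -0.0178,  1.0753,  0.2631])}
```

View pics/w5.png

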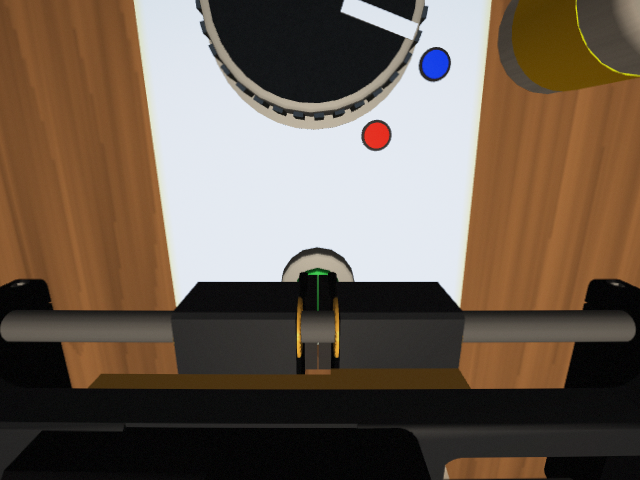

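View pics/s5.png

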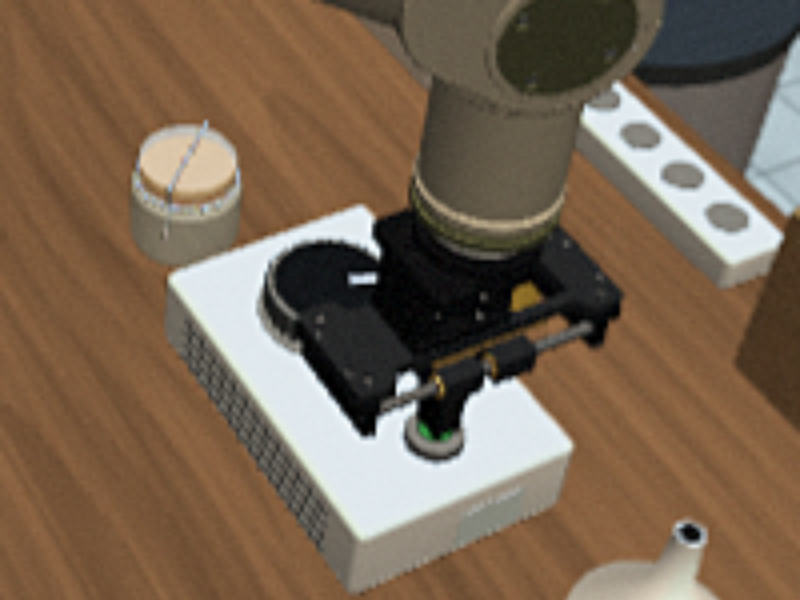

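View pics/c5.png

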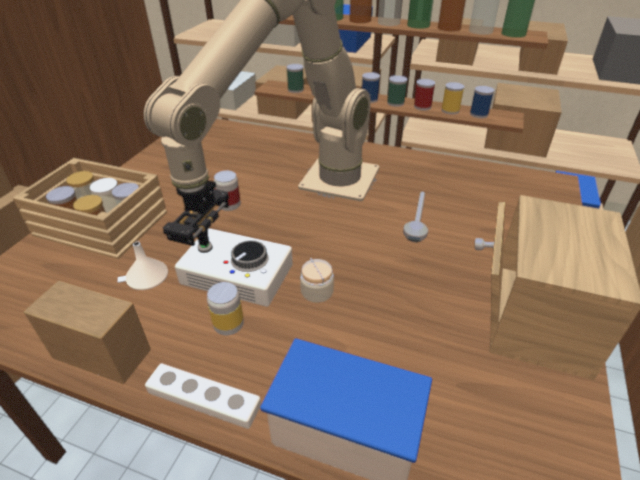

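The tip is on the button, centred in the ring at about (318,270), and the cans, jar and funnel are untouched. The hard stop came about 3 mm higher than expected, so I'll lift in small steps and log force against height.

```bash
python3 - <<'E'
from h import *
c=cam('wrist')
from scipy.spatial.transform import Rotation as Q
R=Q.from_quat(c['rotation']).as_matrix()
def P(u,v):
    z=c['depth'][v,u];p=ray(c,u,v);return R@np.array([p[0]*z,p[1]*z,z])+c['xyz']
for u,v in [(318,258),(318,262),(295,265),(340,265),(317,272),(318,275),(313,271),(318,280),(250,230),(400,200),(320,60),(376,135),(318,300)]: print(u,v,np.round(P(u,v),4))
cv2.imwrite('pics/w5z.png',cv2.resize(c['color'][230:330,250:390,::-1],(784,560),interpolation=cv2.INTER_NEAREST))
E
```

```text
318 258 [ 0.5687 -0.1755  0.0868]
318 262 [ 0.5687 -0.1775  0.0871]
295 265 [ 0.5569 -0.1793  0.0868]
340 265 [ 0.5801 -0.1792  0.0871]
317 272 [ 0.5682 -0.1817  0.0905]
318 275 [ 0.5687 -0.1829  0.0915]
313 271 [ 0.5662 -0.1819  0.0886]
318 280 [ 0.5687 -0.1831  0.0977]
250 230 [ 0.5322 -0.1637  0.0747]
400 200 [ 0.6117 -0.1474  0.0754]
320 60 [ 0.5695 -0.0864  0.1025]
376 135 [ 0.5975 -0.1148  0.0759]
318 300 [ 0.5687 -0.1898  0.1058]
```

View pics/w5z.png

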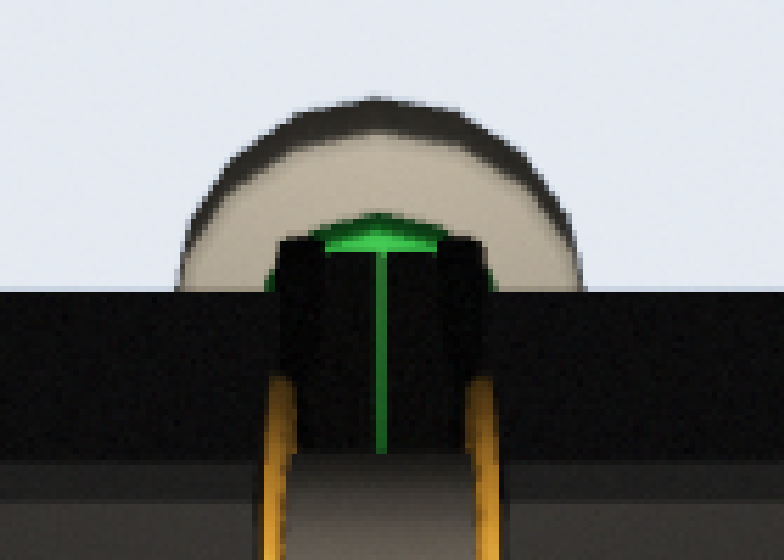

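Emit:
drive_tool([
  {"rx": 0, "ry": 0, "rz": 0, "x": 0, "y": 0, "z": -0.001, "fingers": 0},
  {"rx": 0, "ry": 0, "rz": 0, "x": 0, "y": 0, "z": -0.001, "fingers": 0},
])

```text
time: 7.1
ee_pos: [0.5683, -0.1924, 0.1613]
eef_rot: [0.707, 0.707, 0.0, 0.001]
ft_force: [1.0, 0.8, 3.7]
width: 0.0004
```

Emit:
drive_tool([
  {"rx": 0, "ry": 0, "rz": 0, "x": 0, "y": 0, "z": -0.001, "fingers": 0},
  {"rx": 0, "ry": 0, "rz": 0, "x": 0, "y": 0, "z": -0.001, "fingers": 0},
])

```text
time: 7.35
ee_pos: [0.5681, -0.1925, 0.1621]
eef_rot: [0.707, 0.707, 0.0, 0.0]
ft_force: [2.1, 1.4, 3.1]
width: 0.0007
```

Emit:
drive_tool([
  {"rx": 0, "ry": 0, "rz": 0, "x": 0, "y": 0, "z": -0.002, "fingers": 0},
  {"rx": 0, "ry": 0, "rz": 0, "x": 0, "y": 0, "z": -0.002, "fingers": 0},
])

```text
time: 7.6
ee_pos: [0.5677, -0.1926, 0.164]
eef_rot: [0.707, 0.707, -0.0, -0.0]
ft_force: [1.7, 1.0, 3.5]
width: 0.0004
```

Emit:
drive_tool([
  {"rx": 0, "ry": 0, "rz": 0, "x": 0, "y": 0, "z": -0.015, "fingers": 0},
  {"rx": 0, "ry": 0, "rz": 0, "x": 0, "y": 0, "z": -0.015, "fingers": 0},
])

```text
time: 7.85
ee_pos: [0.568, -0.1929, 0.1803]
eef_rot: [0.707, 0.707, 0.0, 0.001]
ft_force: [-0.4, -0.7, -0.6]
width: 0.0005
```

```bash
python3 - <<'E'
from h import *
from scipy.spatial.transform import Rotation as Q
for n in ['wrist','side']:
    c=cam(n,n+'6.png');R=Q.from_quat(c['rotation']).as_matrix()
    hsv=cv2.cvtColor(c['color'],cv2.COLOR_RGB2HSV)
    m=(hsv[...,0]>45)&(hsv[...,0]<85)&(hsv[...,1]>110)&(hsv[...,2]>50)
    if n=='side': m[:270]=0;m[300:]=0;m[:,:375]=0;m[:,402:]=0
    else: m[:230]=0;m[330:]=0
    v,u=np.nonzero(m);pts=[]
    for a,b in zip(u,v):
        z=c['depth'][b,a];p=ray(c,a,b);pts.append(R@np.array([p[0]*z,p[1]*z,z])+c['xyz'])
    pts=np.array(pts);print(n,len(pts),pts.mean(0),np.percentile(pts[:,2],[5,25,50,75,95]),u.mean(),v.mean())
    # housing top reference
w=cam('wrist');cv2.imwrite('pics/w6z.png',cv2.resize(w['color'][220:320,250:390,::-1],(784,560),interpolation=cv2.INTER_NEAREST))
E
```

```text
wrist 623 [ 0.56847092 -0.18425826  0.09813952] [0.08927851 0.0944025  0.09610985 0.09698166 0.1216846 ] 318.1508828250401 268.08667736757627
side 47 [ 0.55220525 -0.20911349  0.11644518] [0.0914131  0.09484161 0.09601647 0.09778425 0.11323634] 388.6808510638298 285.93617021276594
```

View pics/w6z.png

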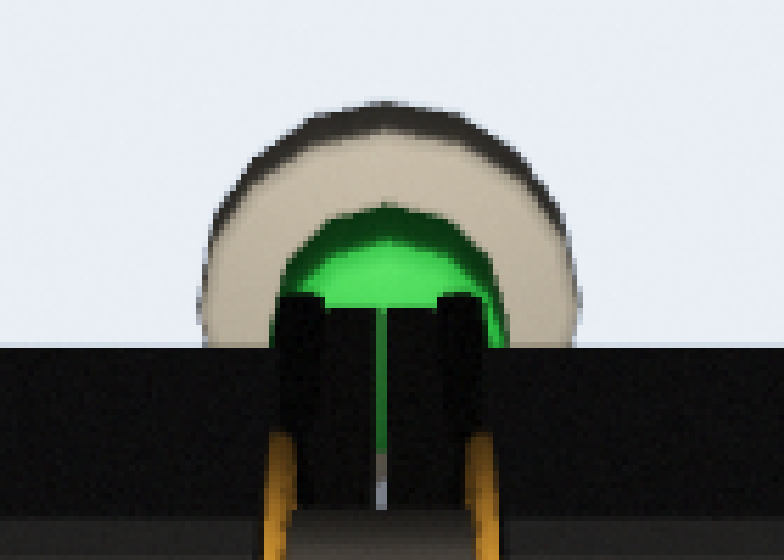

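Depth from two cameras puts the released button's top at about 96.5 mm, not the 93 mm stated. The hard stop at about 90.5 mm was therefore the full 6 mm of travel, matching the roughly 3 N of spring force felt on the way up. I'll retreat and verify.

Emit:
drive_tool([
  {"rx": 0, "ry": 0, "rz": 0, "x": 0, "y": 0, "z": -0.04, "fingers": 0},
  {"rx": 0, "ry": 0, "rz": 0, "x": -0.03, "y": 0, "z": -0.09, "fingers": 0},
  {"rx": 0, "ry": 0, "rz": 0, "x": -0.06, "y": 0, "z": -0.13, "fingers": 0},
  {"rx": 0, "ry": 0, "rz": 0, "x": -0.06, "y": 0, "z": -0.13, "fingers": 0},
  {"rx": 0, "ry": 0, "rz": 0, "x": -0.06, "y": 0, "z": -0.13, "fingers": 0},
])

```text
time: 8.62
ee_pos: [0.5675, -0.2519, 0.3078]
eef_rot: [0.707, 0.707, -0.0, -0.001]
ft_force: [0.4, 0.2, -0.7]
width: 0.0002
```

```bash
python3 - <<'E'
from h import *
from scipy.spatial.transform import Rotation as Q
c=cam('wrist','w7.png');cam('scene','c7.png');R=Q.from_quat(c['rotation']).as_matrix()
hsv=cv2.cvtColor(c['color'],cv2.COLOR_RGB2HSV)
m=(hsv[...,0]>45)&(hsv[...,0]<85)&(hsv[...,1]>110)&(hsv[...,2]>150)
v,u=np.nonzero(m);P=[]
for a,b in zip(u,v):
    z=c['depth'][b,a];p=ray(c,a,b);P.append(R@np.array([p[0]*z,p[1]*z,z])+c['xyz'])
P=np.array(P);print(len(P),np.median(P,0),np.percentile(P[:,2],[10,50,90]))
print(monitor.read_state()['ft_force'],monitor.read_state()['time'])
E
```

```text
514 [ 0.56842952 -0.19268634  0.09677767] [0.0957736  0.09677767 0.09782006]
[-0.63373717 -0.07224122  0.10838634] 8.725
```

View pics/w7.png

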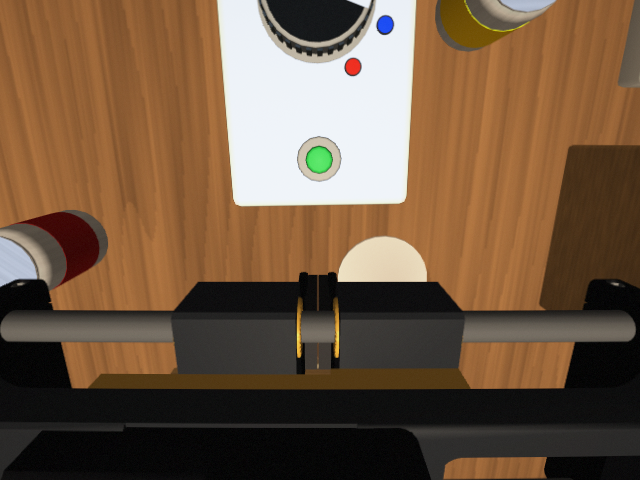

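View pics/c7.png

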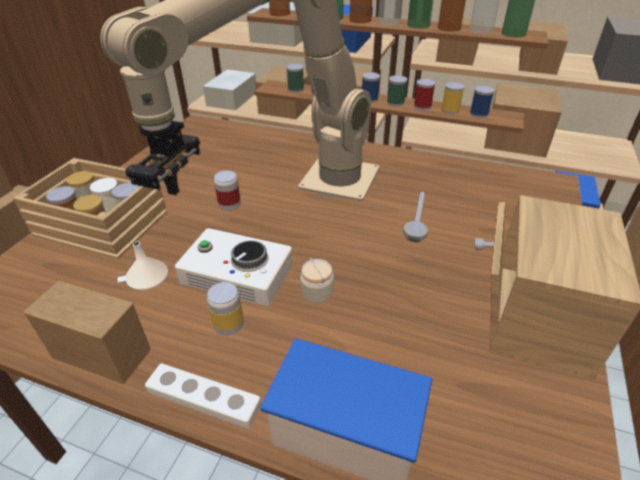

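The wrist picture shows the button up at (319,160) and the pointer's end near the blue dot. The scene picture shows everything else as it stood and the tool clear. I'll hand in.

```bash
python3 -c "
from h import *
print(workorder.close_job())"
```

```text
the job is handed in; nothing more can be done
None
```

The dial is set to blue and the start button has been pressed and released. I handed the job in at about 9 s of robot time.

- **Dial:** it started on yellow. With the fingers shut, I pressed the tip about 3 mm in (roughly 5 N), 33 mm from the axis, and swept it clockwise about 42°. After I lifted off, the pointer measured about -18°, with blue at -20°.
- **Button:** I pressed the green button down to its hard stop and let it go. The tip met the stop at about 90.5 mm above the shelf. Afterwards its top was back up at about 96.8 mm.
- **Surroundings:** the last pictures show the cans, jar, funnel, squeezer and bin as they stood, and the tool well clear with no force on it.

Some things disagreed or went less than cleanly:
- **Button height:** the cameras put its released top at about 96.5–97 mm, not the stated 93 mm. I take the stop as full travel, because it lies about 6 mm below the measured top and I felt about 3 N of spring force on the way up. The button's travel itself could not be read.
- **Button force:** because of that height difference, the fingertip force reached about 38 N at the stop. That was on the fingertip, and well under the 120 N wrist limit.
- **First move:** my first move command was refused for its format, and nothing moved.

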